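# Close the row in the spring-plunger drilling jig

### The arm

A 6-joint arm with a two-finger parallel gripper is mounted at the origin on a cart in front of the work surface, level with it; the furniture and walls round the work are solid. World frame = base frame: x ahead of the robot, y to its left, z up, the work surface at z = 0. Lengths are in m, angles in rad, forces in N, time in s.
With the tool pointing down it reaches from about 0.4 to 0.825 m from the base axis. Payload 7 kg.
Tool frame: the origin (TCP) lies at the very end of the fingers, on their centre line; the grasp point (between the pads) lies 19 mm behind it; z points along the fingers, y is the line along which they close (so a half turn about z gives the same grasp; the last joint's range is limited). The gripper opens to 88 mm and grips with 3 to 60 N. Pads are 19 mm wide; open, the fingers measure 130 mm over their backs; the gripper's body (78 mm by 193 mm) begins 47 mm behind the grasp point.
Start: joints at [-0.868, 0.359, 0.012, 0, -1.224, -0.288], TCP at [0.272, -0.618, 0.227] pointing down, gripper open.
Joint ranges: [-3.07, 3.07], [-1.43, 2.12], [-1.02, 1.25], [-3.03, 1.67], [-3.05, -0], [-3.03, 3.03]. Speed limits (rad/s): [2.39, 2.39, 3.01, 3.14, 3.14, 3.14].

### API

Orientations are given as a unit quaternion [x, y, z, w].
In Python, from rig import * gives the robot as it stands.
- The arm moves only by the tool step_arm, never from a script. Its argument "plan" is text: rows parted by semicolons, each of 7 numbers parted by spaces: the closure, from 0 (fully open) to 1 (shut), then the shift along the tool's x, y, z each as a share of 0.4 m, from -1 to 1, then the turn, a rotation vector about the tool's x, y, z each as a share of 180 degrees, from -1 to 1. In form: jaw x y z wx wy wz; .... A call has 1 to 8 rows; each row shifts and turns the commanded pose from where the row before left it, along the tool's axes as they then stand; what a row does not reach is not made up. A row lasts 1/12 s, in which the tool goes at most 41.7 mm and 7.16 degrees, less where a joint would pass 70% of its speed; a pose out of reach is approached as far as the arm can. A call with a number of a shift or a turn outside -1 to 1 is refused whole. A call with a gripper value outside its range is refused whole. The fingers move at their own pace and stop on an object; "force" is the grip in N (left out, the last holds). Time passes only in rows, so rows that do not move let the fingers close. It gives the time, the measured TCP pose, the force, the opening and the grip force at its end, in the units of the state.
- get_obs(): the state, without advancing time (a new reading comes with each control period).
- grab_frame(name): name is "side" or "top"; returns a dict with "frame" (480x640x3 uint8, blue, green, red), "range_z" (480x640 float32, m along the optical axis (not along the pixel's ray), 0 where there is no reading), "mtx" (3x3 intrinsics, pixels), "xyz" and "rotation" of the camera in the world. Camera axes: x right, y down, z forward; pixel columns grow to the right and rows downward; lengths in m; the calibration is good to about 2 mm. A picture is of the moment at which its call begins.
- close_job(): hands the job in; it is judged then, once.
Trained networks look in the newest picture that a camera, given by its name, has taken for a name from the list of things; names that differ only in an ending like _2 or _b are one class to them, and where a whole thing is asked for, a point or a joint stands for the part that bears it (a point fixed in the world has none). Each returns a list of dicts, best first, with "score" (0 to 1); they miss things now and then, are a little off and sometimes report something else, mostly with a low value. They report only what shows in the picture. A call takes as long as a camera call. They do not tell look-alikes from the thing itself.
- look_for(camera, label): "box" ([centre column, centre row, width, height] in pixels, round what is visible of it).
- pinpoint(camera, label): "location" ([row, column] in pixels: a listed point, or the origin of a listed thing).
The state is a dict: "time": time; "joints": joint angles; "qvel": joint speeds; "joint_torque": joint torques, N m; "tool_pos": TCP position; "tool_rot": TCP orientation; "force": force on the tool from outside, world axes, zero at the start; "moment": the same for the moment, N m; "gripper_width": finger opening in m; "finger_force": force on a finger pad.
Only numpy, scipy, OpenCV 4.12 (cv2) and the standard library are available. Lean on these libraries where they do the work, as an engineer would, in place of code of your own. Each camera call takes 0.05 s, during which the arm holds its last target. There are 200 camera calls.

### The job

One of the three wooden blanks for the drilling jig on the bench has fallen over: stand it upright on its end and put it in the jig's lane behind the two that stand there. Then press the whole row along the lane against the brass spring plunger until the first blank is hard against the two steel stop posts, firmly but without ramming, and finish while still holding the row pressed there, all three upright. Leave the other tools on the bench where they are.

Things in the scene. Friction and masses are not known exactly. Their poses are not given: they have to be found in the camera images.
- jig: drilling jig fixed to the bench. Origin on the bench top, mid-lane, in the plane of the stop faces; x runs along the lane from its open mouth to the plunger, y left, z up. The lane's floor is the bench. Two aluminium rails, 15 mm high, 18 wide, inner faces at y = -25 and +25 mm, from x = 0 to -170 mm, then flaring outwards to the mouth. Behind the stop: a blue housing 61 mm high, foot to x = 88 mm
- stop: steel stop, fixed to the jig: two posts 12 mm wide centred 17.5 mm left and right of the lane's middle, joined at the top, 77 mm high; their flat front faces stand at x = 0 in the jig's frame and are the hard stop
- lane_mouth (a point): middle of the lane's open mouth on the bench top, 190 mm from the stop faces; same axes as the jig
- plunger (a joint): brass spring plunger, 16 mm thick, 40 mm above the bench, between the stop posts. 0 when out (its nose stands 15 mm in front of the stop faces), grows as it is pushed in; 0.015 m when a blank is flat against the stop. The spring pushes back with 4.2 N when out and 9.5 N at the stop. Sliding friction of the row adds up to about 7 N, so a push of some 20 N seats it
- inner_mid (a point): plain sawn softwood block, 45 x 45 x 90 mm, about 0.12 kg. This point is its exact centre; its own y axis runs along the 90 mm length (either end may be up), x and z across the 45 mm sides. Stands upright in the lane, nearest the plunger, usually a few mm from it
- outer_mid (a point): plain sawn softwood block, 45 x 45 x 90 mm, about 0.12 kg. This point is its exact centre; its own y axis runs along the 90 mm length (either end may be up), x and z across the 45 mm sides. Stands upright in the lane behind the inner blank, with gaps of some mm between them
- fallen_mid (a point): plain sawn softwood block, 45 x 45 x 90 mm, about 0.12 kg. This point is its exact centre; its own y axis runs along the 90 mm length (either end may be up), x and z across the 45 mm sides. Lies on its long side on the open bench to the right of the jig (centre 22.5 mm above the bench); the one to stand up and put behind the outer blank
- screwdriver_amber: amber-handled screwdriver lying flat, 27x184x24 mm, a bystander to be left alone; origin at the centre of its underside
- pliers: red-handled pliers lying flat, 55x185x14 mm, a bystander to be left alone; origin at the centre of its underside
- block_plane: grey and red block plane, 51x159x59 mm, a bystander to be left alone; origin at the centre of its underside
- tape_measure: black and yellow tape measure, 64x66x34 mm, a bystander to be left alone; origin at the centre of its underside
Not all that is in view belongs to the job. What is shaped like the part that bears outer_mid but orange is not meant.

How it is judged:
By the outcome, as a careful person would: the job done as asked, in the order asked, and still so for the second after the job is handed in, while the arm keeps its last pose, push and grip.
It also fails if it takes over 64 s, if anything falls off the work surface, if the arm or the gripper's body presses on something with over 40 N, if the wrist force passes 120 N, or if a joint passes its speed limit or range.

## Working session

There is one attempt and no reset: what is moved stays moved. The work goes in short steps, Python scripts to look and compute and a tool call to move; the robot and the scene stay as the last step left them, time stands still between calls to the robot, and variables do not carry over. Pictures are saved under pics/ and viewed, at most 10 in all, crops included, and the job is handed in when it is done.

Besides the shell and the picture viewer there is one more tool, called after "Request:" by a JSON object that holds its "fn" and its "kwargs". step_arm: Moves the arm, as the interface text tells. Its arguments: {"type":"object","properties":{"plan":{"type":"string"},"force":{"type":"number"}},"required":["plan"]}

```bash
mkdir -p pics
cat > h.py <<'E'
from rig import *
import numpy as np, cv2
from scipy.spatial.transform import Rotation as R
def cam(n):
    f=grab_frame(n); r=np.array(f["rotation"],float)
    f["R"]=r if r.shape==(3,3) else R.from_quat(r.ravel()).as_matrix()
    K=np.array(f["mtx"]);v,u=np.mgrid[0:480,0:640];z=f["range_z"]
    P=np.stack([(u-K[0,2])/K[0,0]*z,(v-K[1,2])/K[1,1]*z,z],-1)
    f["W"]=P@f["R"].T+np.array(f["xyz"]); return f
def proj(f,p):
    c=(np.array(p)-f["xyz"])@f["R"]; K=np.array(f["mtx"]); q=K@c; return q[:2]/q[2]
def at_z(f,rc,z):
    K=np.array(f["mtx"]); d=f["R"]@np.array([(rc[1]-K[0,2])/K[0,0],(rc[0]-K[1,2])/K[1,1],1]); o=np.array(f["xyz"])
    return o+d*(z-o[2])/d[2]
E
python3 - <<'E'
from h import *
np.set_printoptions(precision=4,suppress=True)
o=get_obs();print(o)
Z={"inner_mid":.045,"outer_mid":.045,"fallen_mid":.0225,"lane_mouth":0,"jig":0,"block_plane":0,"tape_measure":0,"pliers":0,"screwdriver_amber":0}
for n in("top","side"):
    f=cam(n);cv2.imwrite(f"pics/{n}0.png",f["frame"]);print(n,f["xyz"],f["rotation"],f["mtx"])
    for k,z in Z.items():
        for d in pinpoint(n,k)[:3]: print(k,np.round(d["location"],1),round(d["score"],2),at_z(f,d["location"],z))
E
```

```text
{'time': 0.0, 'joints': array([-0.8679,  0.3594,  0.0111, -0.0004, -1.2241, -0.2881]), 'qvel': array([ 0.0006, -0.0003, -0.0009,  0.0017,  0.0005,  0.002 ]), 'joint_torque': array([ -0.0003, -58.2719,  29.3059,   6.9974,   0.0068,  -0.0002]), 'tool_pos': array([ 0.2718, -0.6173,  0.2256]), 'tool_rot': array([-0.2058,  0.9786,  0.0008, -0.0002]), 'force': array([-0.2918,  0.261 , -0.4192]), 'moment': array([ 0.0592, -0.0097,  0.0443]), 'finger_force': 0.0, 'gripper_width': 0.08763524159278432}
top [ 0.3691 -0.0047  1.1131] [ 0.8774 -0.4592  0.0659 -0.1221] [[494.3775   0.     318.7221]
 [  0.     494.3775 245.9583]
 [  0.       0.       1.    ]]
inner_mid [229.  279.9] 0.93 [0.6048 0.2612 0.045 ]
inner_mid [212.2 190. ] 0.62 [0.5202 0.4539 0.045 ]
outer_mid [260.1 339.8] 0.94 [0.622  0.1088 0.045 ]
outer_mid [251.4 268.2] 0.87 [0.5472 0.2518 0.045 ]
fallen_mid [311.7 413.9] 0.69 [ 0.6233 -0.0894  0.0225]
fallen_mid [292.3 256.6] 0.31 [0.4599 0.2223 0.0225]
lane_mouth [290.4 259.3] 0.9 [0.4688 0.2246 0.    ]
jig [219.6 283.5] 0.98 [0.6386 0.2792 0.    ]
block_plane [271.8 473.1] 0.89 [
[... 376 characters left out ...]
 318.9409]
 [  0.     481.1206 240.929 ]
 [  0.       0.       1.    ]]
inner_mid [279.8 287. ] 0.65 [0.6098 0.2645 0.045 ]
inner_mid [293.9 311.4] 0.21 [0.5461 0.2516 0.045 ]
outer_mid [237. 338.] 0.64 [0.615 0.096 0.045]
outer_mid [293.2 313.4] 0.57 [0.5443 0.2473 0.045 ]
fallen_mid [204.  385.7] 0.9 [ 0.6165 -0.085   0.0225]
lane_mouth [320.6 346.9] 0.96 [0.463  0.2242 0.    ]
jig [286.2 271.8] 0.69 [0.6445 0.2821 0.    ]
tape_measure [378.  235.9] 0.93 [0.5305 0.4788 0.    ]
pliers [232.7 260.7] 0.69 [0.783  0.1967 0.    ]
pliers [280.4 286.1] 0.5 [0.6334 0.2479 0.    ]
screwdriver_amber [200.5 305.2] 0.71 [0.7849 0.0406 0.    ]
screwdriver_amber [232.  260.8] 0.37 [0.7846 0.195  0.    ]
```

View pics/top0.png

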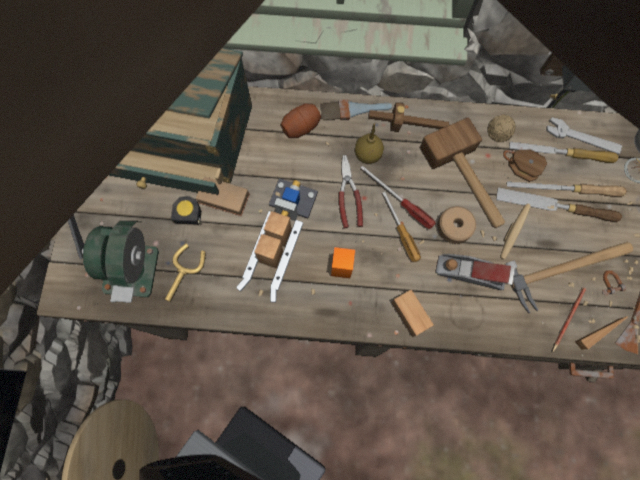

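View pics/side0.png

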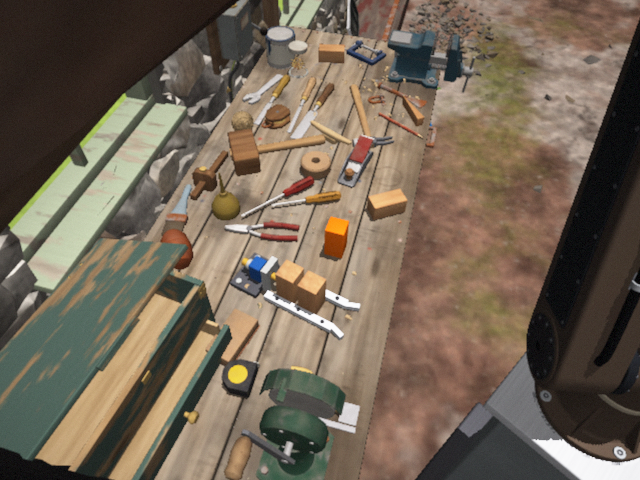

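The top view shows the jig stop at about (285,212) and the mouth at (260,290). The blanks stand at (278,224) and (268,248), the fallen one lies at (412,312), and the orange decoy is at (343,262). The side view agrees: blanks at (288,280) and (311,292), fallen at (387,204). Next I'll refine these with depth.

```bash
cat >> h.py <<'E'
def rect(f,c,r,z0,z1):
    W=f["W"].reshape(-1,3); m=(f["range_z"].ravel()>0)&(np.hypot(W[:,0]-c[0],W[:,1]-c[1])<r)&(W[:,2]>z0)&(W[:,2]<z1)
    p=W[m]
    if len(p)<8: return None
    (cx,cy),(w,h),a=cv2.minAreaRect((p[:,:2]*1000).astype(np.float32))
    return len(p),round(cx,1),round(cy,1),round(w,1),round(h,1),round(a,1),"z",np.round(np.median(p[:,2])*1000,1)
E
python3 - <<'E'
from h import *
for n in("top","side"):
    f=cam(n)
    print(n)
    print("fallen",rect(f,(.62,-.087),.08,.035,.055))
    print("two tops",rect(f,(.575,.257),.065,.08,.1))
    for c in((.605,.262),(.546,.25)): print("one",rect(f,c,.03,.08,.1))
    print("rails",rect(f,(.53,.245),.14,.010,.020))
    print("stop",rect(f,(.645,.282),.05,.068,.086))
    print("decoy",rect(f,(.618,.102),.06,.06,.11))
E
python3 - <<'E'
from h import *
f=cam("top");g=cam("side")
def crop(im,u,v,w,h,s): return cv2.resize(im[v:v+h,u:u+w],None,fx=s,fy=s,interpolation=cv2.INTER_CUBIC)
a=crop(f["frame"],225,170,130,140,3);b=crop(g["frame"],225,240,150,140,2.7)
b=cv2.resize(b,(400,420));cv2.imwrite("pics/c1.png",np.hstack([a,b]))
E
```

```text
top
fallen (900, 617.4, -85.4, 89.8, 45.8, 64.3, 'z', np.float64(46.4))
two tops (897, 575.2, 258.0, 101.7, 45.9, 14.8, 'z', np.float64(91.1))
one (427, 602.0, 265.1, 46.2, 45.5, 14.8, 'z', np.float64(91.1))
one (446, 547.9, 250.8, 45.2, 46.0, 15.5, 'z', np.float64(91.1))
rails (1079, 558.3, 242.3, 219.6, 176.0, 35.0, 'z', np.float64(15.9))
stop (182, 633.5, 274.7, 55.4, 47.6, 14.4, 'z', np.float64(77.7))
decoy (494, 619.1, 101.1, 45.8, 44.8, 27.3, 'z', np.float64(90.8))
side
fallen (556, 616.5, -85.3, 91.4, 50.7, 65.1, 'z', np.float64(44.7))
two tops (893, 574.3, 258.8, 101.9, 47.3, 13.3, 'z', np.float64(90.0))
one (401, 601.4, 265.1, 46.3, 47.1, 13.3, 'z', np.float64(90.2))
one (444, 547.8, 251.9, 46.1, 46.9, 15.5, 'z', np.float64(89.9))
rails (1118, 545.4, 261.7, 224.3, 167.4, 49.7, 'z', np.float64(15.1))
stop (216, 631.3, 273.4, 61.6, 48.7, 17.1, 'z', np.float64(76.7))
decoy (477, 618.4, 101.6, 45.8, 48.9, 26.6, 'z', np.float64(88.8))
```

View pics/c1.png

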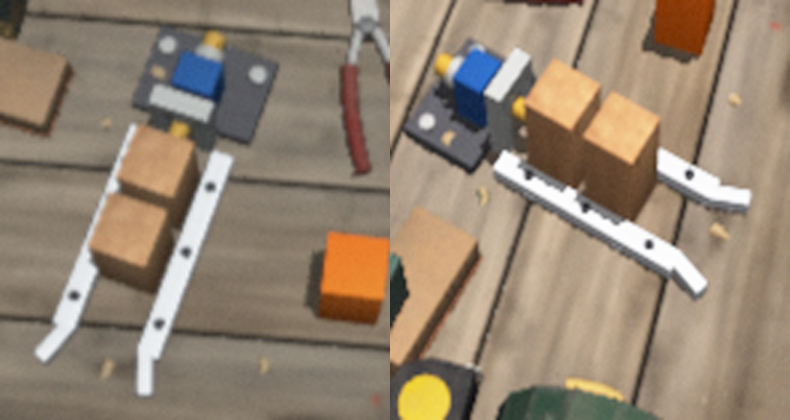

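The crop shows both rails, with the mouth flares at lower left. The two blanks stand a few mm off the rails with a gap between them, and the plunger nose is just ahead of the first. I'll fit the rails and the bench edge, then plan the approach.

```bash
cat >> h.py <<'E'
def pose(grasp,xyaw,tilt,d=.019):
    "TCP pose: grasp point, yaw of tool x (deg), tilt about tool y (deg), fingers down at 0"
    x=np.radians(xyaw); X=np.array([np.cos(x),np.sin(x),0]); Zt=np.array([0,0,-1.]); Y=np.cross(Zt,X)
    r=R.from_matrix(np.c_[X,Y,Zt])*R.from_euler("y",tilt,degrees=True)
    return np.array(grasp)-0+r.apply([0,0,d]),r
def rows(target,jaw,smax=.032,rmax=6.3,start=None):
    if start is None:
        o=get_obs(); start=(np.array(o["tool_pos"]),R.from_quat(o["tool_rot"]))
    p,r=start; P,Q=target; rv=(r.inv()*Q).as_rotvec()
    n=int(max(np.ceil(np.linalg.norm(P-p)/smax),np.ceil(np.degrees(np.linalg.norm(rv))/rmax),1))
    out=[]; 
    for i in range(n):
        s=np.round(r.inv().apply((P-p)/(n-i))/.4,3); w=np.round((r.inv()*Q).as_rotvec()/(n-i)/np.pi,4)
        out.append(" ".join(f"{v:g}" for v in [jaw,*(s+0),*(w+0)])); p=p+r.apply(s*.4); r=r*R.from_rotvec(w*np.pi)
    for i in range(0,n,8): print("; ".join(out[i:i+8]))
    return p,r
E
python3 - <<'E'
from h import *
T=cam("top");S=cam("side")
c=np.array([.575,.258]);
for f,dz in((T,.0012),(S,0)):
    W=f["W"].reshape(-1,3)[f["range_z"].ravel()>0]; W=W[(abs(W[:,2]-dz-.015)<.0025)]
    for yaw in (14.,15.,16.):
        a=np.radians(yaw);L=(W[:,:2]-c)@np.array([[np.cos(a),-np.sin(a)],[np.sin(a),np.cos(a)]])
        m=(abs(L[:,1])<.06)&(L[:,0]>-.09)&(L[:,0]<.05); l=L[m]
        for s in(1,-1):
            q=l[s*l[:,1]>.02]
            k=np.polyfit(q[:,0],q[:,1],1) if len(q)>9 else None
            print(yaw,s,len(q),"fit slope deg",np.degrees(k[0]).round(2),"y mid mm",np.round(k[1]*1e3,1),"y rng",np.round(np.percentile(q[:,1],[2,98])*1e3,1))
W=T["W"];ok=abs(W[...,2])<.01
for y in(-.25,-.15,-.09,0,.25):
    m=ok&(abs(W[...,1]-y)<.005); print("edge y",y,np.round(W[m][:,0].min(),3))
print("plane",rect(T,(.785,-.155),.11,.02,.08))
P=pose([.617,-.085,.025],-115.7,-50)
pre=(P[0]-P[1].apply([0,0,.12]),P[1])
b=(np.array([.58,-.2,.27]),pose([0,0,0],-115.7,0)[1])
print("A");s=rows(b,0)
print("B");s=rows(pre,0,start=s)
E
```

```text
14.0 1 171 fit slope deg 5.68 y mid mm 38.5 y rng [22.8 42.8]
14.0 -1 372 fit slope deg 1.98 y mid mm -33.3 y rng [-44. -22.]
15.0 1 175 fit slope deg 4.61 y mid mm 38.4 y rng [24.1 42.5]
15.0 -1 369 fit slope deg 0.95 y mid mm -33.3 y rng [-43.2 -22.3]
16.0 1 174 fit slope deg 3.67 y mid mm 38.4 y rng [25.4 42.8]
16.0 -1 369 fit slope deg -0.1 y mid mm -33.3 y rng [-42.8 -22.2]
14.0 1 438 fit slope deg 0.78 y mid mm 33.5 y rng [21.5 43.3]
14.0 -1 134 fit slope deg -1.85 y mid mm -37.6 y rng [-44.7 -26.5]
15.0 1 436 fit slope deg -0.16 y mid mm 33.5 y rng [21.5 43.2]
15.0 -1 132 fit slope deg -2.73 y mid mm -37.5 y rng [-43.4 -25.4]
16.0 1 437 fit slope deg -1.29 y mid mm 33.5 y rng [21.6 43.5]
16.0 -1 131 fit slope deg -3.62 y mid mm -37.4 y rng [-42.2 -24.1]
edge y -0.25 0.634
edge y -0.15 0.573
edge y -0.09 0.54
edge y 0 0.151
edge y 0.25 0.342
plane (2064, 825.6, -151.8, 137.4, 199.7, 18.9, 'z', np.float64(35.4))
A
0 -0.066 0.038 -0.006 0 0 -0.0132; 0 -0.068 0.035 -0.006 0 0 -0.0132; 0 -0.069 0.032 -0.006 0 0 -0.0133; 0 -0.07 0.029 -0.006 0 0 -0.0132; 0 -0.072 0.027 -0.007 0 0 -0.0133; 0 -0.073 0.024 -0.006 0 0 -0.0132; 0 -0.074 0.02 -0.007 0 0 -0.0133; 0 -0.074 0.017 -0.006 0 0 -0.0132
0 -0.075 0.014 -0.007 0 0 -0.0133; 0 -0.075 0.011 -0.006 0 0 -0.0132; 0 -0.076 0.008 -0.007 0 0 -0.0133; 0 -0.076 0.005 -0.006 0 0 -0.0132; 0 -0.076 0.002 -0.007 0 0 -0.0133; 0 -0.076 -0.001 -0.006 0 0 -0.0132; 0 -0.077 -0.005 -0.007 0 0 -0.0133; 0 -0.076 -0.008 -0.006 0 0 -0.0132
0 -0.076 -0.011 -0.007 0 0 -0.0133
B
0 -0.013 0.005 0.056 0 -0.0347 0; 0 -0.007 0.005 0.057 0 -0.0347 0; 0 -0.001 0.005 0.058 0 -0.0347 0; 0 0.006 0.005 0.058 0 -0.0347 0; 0 0.012 0.005 0.057 0 -0.0347 0; 0 0.018 0.006 0.055 0 -0.0348 0; 0 0.024 0.005 0.053 0 -0.0347 0; 0 0.029 0.006 0.049 0 -0.0348 0
```

Request:
{"fn": "step_arm", "kwargs": {"plan": "0 -0.066 0.038 -0.006 0 0 -0.0132; 0 -0.068 0.035 -0.006 0 0 -0.0132; 0 -0.069 0.032 -0.006 0 0 -0.0133; 0 -0.07 0.029 -0.006 0 0 -0.0132; 0 -0.072 0.027 -0.007 0 0 -0.0133; 0 -0.073 0.024 -0.006 0 0 -0.0132; 0 -0.074 0.02 -0.007 0 0 -0.0133; 0 -0.074 0.017 -0.006 0 0 -0.0132", "force": 25}}

```text
time: 1.97
tool_pos: [0.418, -0.42, 0.247]
tool_rot: [-0.366, 0.931, -0.0, 0.0]
force: [1.6, 0.1, -0.1]
gripper_width: 0.0875
finger_force: 0.0
```

Request:
{"fn": "step_arm", "kwargs": {"plan": "0 -0.075 0.014 -0.007 0 0 -0.0133; 0 -0.075 0.011 -0.006 0 0 -0.0132; 0 -0.076 0.008 -0.007 0 0 -0.0133; 0 -0.076 0.005 -0.006 0 0 -0.0132; 0 -0.076 0.002 -0.007 0 0 -0.0133; 0 -0.076 -0.001 -0.006 0 0 -0.0132; 0 -0.077 -0.005 -0.007 0 0 -0.0133; 0 -0.076 -0.008 -0.006 0 0 -0.0132"}}

```text
time: 2.63
tool_pos: [0.5627, -0.2233, 0.2678]
tool_rot: [-0.515, 0.857, -0.0, 0.0]
force: [0.9, -0.4, -0.5]
gripper_width: 0.0877
finger_force: 0.0
```

Request:
{"fn": "step_arm", "kwargs": {"plan": "0 -0.076 -0.011 -0.007 0 0 -0.0133; 0 -0.013 0.005 0.056 0 -0.0347 0; 0 -0.007 0.005 0.057 0 -0.0347 0; 0 -0.001 0.005 0.058 0 -0.0347 0; 0 0.006 0.005 0.058 0 -0.0347 0; 0 0.012 0.005 0.057 0 -0.0347 0; 0 0.018 0.006 0.055 0 -0.0348 0; 0 0.024 0.005 0.053 0 -0.0347 0"}}

```text
time: 3.3
tool_pos: [0.5845, -0.1609, 0.1133]
tool_rot: [-0.494, 0.785, 0.197, 0.319]
force: [-0.9, -0.5, -0.6]
gripper_width: 0.0878
finger_force: 0.0
```

Request:
{"fn": "step_arm", "kwargs": {"plan": "0 0.029 0.006 0.049 0 -0.0348 0; 0 0 0 0 0 0 0; 0 0 0 0 0 0 0"}}

```text
time: 3.55
tool_pos: [0.5814, -0.1561, 0.0856]
tool_rot: [-0.479, 0.769, 0.228, 0.356]
force: [0.5, -1.2, 0.9]
gripper_width: 0.0877
finger_force: 0.0
```

Run:
```python
from h import *
o=get_obs();print(o["time"],np.round(o["joints"],2),o["tool_pos"])
P=pose([.617,-.085,.025],-115.7,-50)
pre=(P[0]-P[1].apply([0,0,.12]),P[1])
print("err",pre[0]-o["tool_pos"],np.degrees((R.from_quat(o["tool_rot"]).inv()*pre[1]).as_rotvec()))
rows(P,0,smax=.02)
f=cam("side");cv2.imwrite("pics/s2.png",f["frame"][60:360,200:600])
```

```text
3.55 [-0.55  0.54 -0.05 -0.92 -1.27  0.52] [ 0.58135139 -0.15609481  0.08558455]
err [0.00209619 0.00137804 0.00433699] [ 0.1838532  -0.04162127 -0.53557857]
0 -0.002 -0.001 0.05 0.0002 0 -0.0005; 0 -0.002 -0.001 0.049 0.0002 0 -0.0005; 0 -0.002 0 0.05 0.0002 -0.0001 -0.0005; 0 -0.002 -0.001 0.049 0.0001 0 -0.0005; 0 -0.002 0 0.05 0.0002 -0.0001 -0.0005; 0 -0.002 -0.001 0.049 0.0001 0 -0.0005
```

View pics/s2.png

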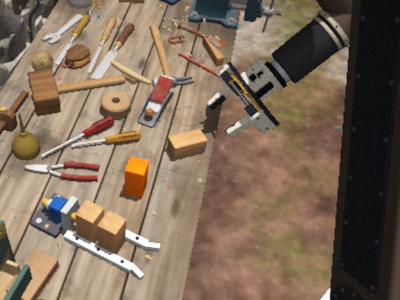

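The picture shows the gripper tilted, with fingertips at about (210,105) and (235,128) in the crop. They are lined up with the end of the fallen block at (187,145), so I'll advance and grip.

Request:
{"fn": "step_arm", "kwargs": {"plan": "0 -0.002 -0.001 0.05 0.0002 0 -0.0005; 0 -0.002 -0.001 0.049 0.0002 0 -0.0005; 0 -0.002 0 0.05 0.0002 0 -0.0005; 0 -0.002 -0.001 0.049 0.0001 0 -0.0005; 0 -0.002 0 0.05 0.0002 0 -0.0005; 0 -0.002 -0.001 0.049 0.0001 0 -0.0005; 0 0 0 0 0 0 0; 0 0 0 0 0 0 0"}}

```text
time: 4.27
tool_pos: [0.6269, -0.0692, 0.0197]
tool_rot: [-0.488, 0.764, 0.221, 0.36]
force: [0.2, 0.5, 0.3]
gripper_width: 0.0875
finger_force: 0.0
```

Run:
```python
from h import *
o=get_obs();P=pose([.617,-.085,.025],-115.7,-50)
print("err",P[0]-o["tool_pos"],np.degrees((R.from_quat(o["tool_rot"]).inv()*P[1]).as_rotvec()),o["force"])
f=cam("top");print(rect(f,(.62,-.087),.08,.035,.055));cv2.imwrite("pics/t3.png",cv2.resize(f["frame"][250:400,330:530],None,fx=3,fy=3))
```

```text
err [-0.00353988 -0.00264727 -0.00688149] [-0.16659452 -0.05518009  0.8493798 ] [0.24836667 0.47647247 0.30185182]
(959, 617.5, -84.4, 128.2, 94.2, 0.4, 'z', np.float64(46.3))
```

View pics/t3.png

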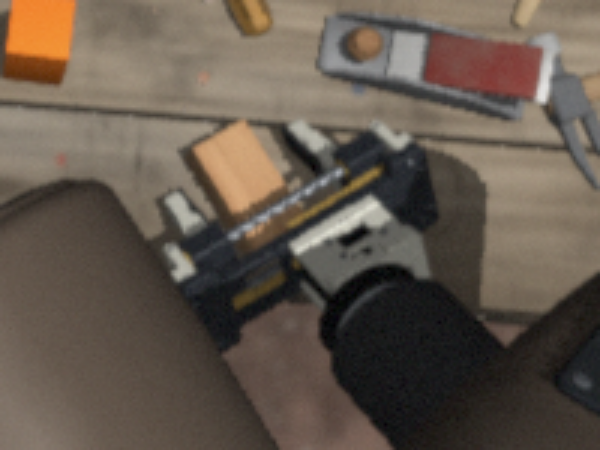

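The top view shows the fingers at (185,210) and (310,150) straddling the block at (240,165), with the palm close to the block's near end. I'll back off 5 mm and close.

Request:
{"fn": "step_arm", "kwargs": {"plan": "0 0 0 -0.012 0 0 0; 0 0 0 0 0 0 0; 1 0 0 0 0 0 0; 1 0 0 0 0 0 0; 1 0 0 0 0 0 0; 1 0 0 0 0 0 0; 1 0 0 0 0 0 0; 1 0 0 0 0 0 0", "force": 25}}

```text
time: 4.98
tool_pos: [0.6239, -0.0741, 0.0202]
tool_rot: [-0.485, 0.765, 0.222, 0.36]
force: [-0.3, 0.1, 0.4]
gripper_width: 0.0535
finger_force: 0.0
```

Run:
```python
from h import *
o=get_obs();print(o["tool_pos"],o["force"],o["moment"],o["gripper_width"],o["finger_force"])
r=R.from_quat(o["tool_rot"]);g=np.array(o["tool_pos"])-r.apply([0,0,.019]);print("grasp",g,"z dir",r.as_matrix()[:,2])
a=(np.array(o["tool_pos"]),r)
u=(a[0]+[0.01,-.01,.10],r); print("up");s=rows(u,1,smax=.025)
t=r*R.from_euler("y",90,degrees=True)
g2=np.array([.64,-.10,.125])
print("turn");s=rows((g2+t.apply([0,0,.019]),t),1,start=s,rmax=5.5)
```

```text
[ 0.62393532 -0.0741414   0.02020377] [-0.31585912  0.05496863  0.3811259 ] [-2.32609575  1.19687147 -0.00679812] 0.05346661902150894 0.0
grasp [ 0.61757178 -0.08723213  0.03241598] z dir [ 0.33492366  0.68898572 -0.64274786]
up
1 -0.037 -0.007 -0.034 0 0 0; 1 -0.037 -0.007 -0.034 0 0 0; 1 -0.037 -0.007 -0.034 0 0 0; 1 -0.036 -0.007 -0.034 0 0 0; 1 -0.037 -0.008 -0.034 0 0 0
turn
1 0.003 -0.002 -0.002 0 0.0294 0; 1 0.004 -0.002 -0.001 0 0.0294 0; 1 0.004 -0.002 -0.001 0 0.0294 0; 1 0.004 -0.002 -0.001 0 0.0294 0; 1 0.004 -0.002 0 0 0.0294 0; 1 0.004 -0.002 0 0 0.0294 0; 1 0.004 -0.002 0 0 0.0294 0; 1 0.004 -0.002 0.001 0 0.0294 0
1 0.004 -0.002 0.001 0 0.0294 0; 1 0.003 -0.002 0.001 0 0.0294 0; 1 0.003 -0.001 0.002 0 0.0294 0; 1 0.003 -0.002 0.002 0 0.0294 0; 1 0.003 -0.001 0.002 0 0.0294 0; 1 0.003 -0.002 0.002 0 0.0294 0; 1 0.003 -0.001 0.003 0 0.0295 0; 1 0.002 -0.002 0.003 0 0.0294 0
1 0.002 -0.001 0.003 0 0.0295 0
```

Request:
{"fn": "step_arm", "kwargs": {"plan": "1 0 0 0 0 0 0; 1 0 0 0 0 0 0; 1 0 0 0 0 0 0; 1 0 0 0 0 0 0"}}

```text
time: 5.32
tool_pos: [0.6239, -0.074, 0.0203]
tool_rot: [-0.485, 0.765, 0.222, 0.36]
force: [-0.3, 0.6, -1.3]
gripper_width: 0.045
finger_force: 24.9
```

Request:
{"fn": "step_arm", "kwargs": {"plan": "1 -0.037 -0.007 -0.034 0 0 0; 1 -0.037 -0.007 -0.034 0 0 0; 1 -0.037 -0.007 -0.034 0 0 0; 1 -0.036 -0.007 -0.034 0 0 0; 1 -0.037 -0.008 -0.034 0 0 0"}}

```text
time: 5.73
tool_pos: [0.6339, -0.0842, 0.1213]
tool_rot: [-0.485, 0.766, 0.222, 0.359]
force: [0.4, -0.5, -1.7]
gripper_width: 0.0449
finger_force: 24.9
```

Request:
{"fn": "step_arm", "kwargs": {"plan": "1 0.003 -0.002 -0.002 0 0.0294 0; 1 0.004 -0.002 -0.001 0 0.0294 0; 1 0.004 -0.002 -0.001 0 0.0294 0; 1 0.004 -0.002 -0.001 0 0.0294 0; 1 0.004 -0.002 0 0 0.0294 0; 1 0.004 -0.002 0 0 0.0294 0; 1 0.004 -0.002 0 0 0.0294 0; 1 0.004 -0.002 0.001 0 0.0294 0"}}

```text
time: 6.4
tool_pos: [0.6355, -0.0971, 0.1166]
tool_rot: [-0.533, 0.844, 0.03, 0.058]
force: [-0.4, -0.2, -2.8]
gripper_width: 0.0452
finger_force: 24.9
```

Request:
{"fn": "step_arm", "kwargs": {"plan": "1 0.004 -0.002 0.001 0 0.0294 0; 1 0.003 -0.002 0.001 0 0.0294 0; 1 0.003 -0.001 0.002 0 0.0294 0; 1 0.003 -0.002 0.002 0 0.0294 0; 1 0.003 -0.001 0.002 0 0.0294 0; 1 0.003 -0.002 0.002 0 0.0294 0; 1 0.003 -0.001 0.003 0 0.0295 0; 1 0.002 -0.002 0.003 0 0.0294 0"}}

```text
time: 7.07
tool_pos: [0.6353, -0.1091, 0.1114]
tool_rot: [-0.508, 0.807, -0.164, -0.251]
force: [-0.2, -0.6, -2.4]
gripper_width: 0.0446
finger_force: 24.9
```

Request:
{"fn": "step_arm", "kwargs": {"plan": "1 0.002 -0.001 0.003 0 0.0295 0; 1 0 0 0 0 0 0; 1 0 0 0 0 0 0; 1 0 0 0 0 0 0"}}

```text
time: 7.4
tool_pos: [0.6347, -0.1108, 0.1101]
tool_rot: [-0.5, 0.796, -0.186, -0.286]
force: [0.9, 0.0, -1.9]
gripper_width: 0.0451
finger_force: 24.9
```

Run:
```python
from h import *
o=get_obs();print(o["time"],np.round(o["joints"],2),o["tool_pos"],o["finger_force"])
r=R.from_quat(o["tool_rot"]);m=r.as_matrix();g=np.array(o["tool_pos"])-r.apply([0,0,.019]);print("grasp",g,"z dir",m[:,2],"y",m[:,1], "tilt",np.degrees(np.arccos(-m[2,2])))
f=cam("side");cv2.imwrite("pics/s4.png",cv2.resize(f["frame"][60:280,270:530],None,fx=2.2,fy=2.2))
W=f["W"]
```

```text
7.4 [ 0.38  0.62 -0.22  0.47 -1.31 -1.09] [ 0.63468772 -0.11075536  0.11006964] 24.946181774139404
grasp [ 0.63981973 -0.09969861  0.12464396] z dir [-0.27010583 -0.5819339  -0.76706961] y [-0.9025867   0.43041998 -0.00871113] tilt 39.9085335504407
```

View pics/s4.png

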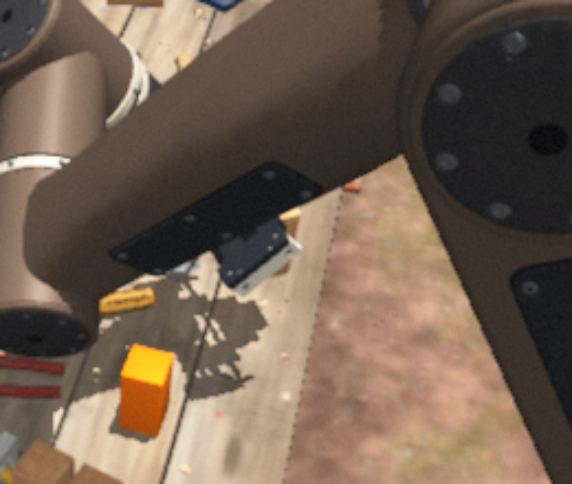

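The side view is mostly blocked by the forearm, but the measured tilt shows exactly 90° turned with the grip held. Lowering to the bench next.

Run:
```python
from h import *
o=get_obs();r=R.from_quat(o["tool_rot"]);p=np.array(o["tool_pos"])
# correct 0.5deg roll so that tool y is level
x=r.as_matrix(); Y=x[:,1].copy();Y[2]=0;Y/=np.linalg.norm(Y);Z=x[:,2]-Y*(x[:,2]@Y);Z/=np.linalg.norm(Z)
t=R.from_matrix(np.c_[np.cross(Y,Z),Y,Z])
rows((p+[0,0,-.072],t),1,smax=.016)
print("down 1mm",t.inv().apply([0,0,-.001])/.4)
f=cam("top");W=f["W"];m=(W[...,2]>.03)&(W[...,2]<.16)&(np.hypot(W[...,0]-.64,W[...,1]+.1)<.05);print(m.sum())
```

```text
1 -0.023 0 0.028 -0.0005 0 -0.0004; 1 -0.023 0 0.028 -0.0005 0 -0.0004; 1 -0.023 0 0.027 -0.0004 0 -0.0004; 1 -0.023 0.001 0.028 -0.0005 0 -0.0004; 1 -0.023 0 0.027 -0.0004 0 -0.0004
down 1mm [-1.60266131e-03  1.38777878e-19  1.91871747e-03]
304
```

Request:
{"fn": "step_arm", "kwargs": {"plan": "1 -0.023 0 0.028 -0.0005 0 -0.0004; 1 -0.023 0 0.028 -0.0005 0 -0.0004; 1 -0.023 0 0.027 -0.0004 0 -0.0004; 1 -0.023 0.001 0.028 -0.0005 0 -0.0004; 1 -0.023 0 0.027 -0.0004 0 -0.0004; 1 0 0 0 0 0 0; 1 0 0 0 0 0 0"}}

```text
time: 8.08
tool_pos: [0.6339, -0.1115, 0.0373]
tool_rot: [-0.502, 0.794, -0.182, -0.291]
force: [0.6, 0.3, -1.4]
gripper_width: 0.0452
finger_force: 24.9
```

Request:
{"fn": "step_arm", "kwargs": {"plan": "1 -0.0032 0 0.0038 0 0 0; 1 0 0 0 0 0 0"}}

```text
time: 8.25
tool_pos: [0.635, -0.111, 0.0369]
tool_rot: [-0.502, 0.795, -0.183, -0.289]
force: [-0.1, 0.5, -1.5]
gripper_width: 0.0449
finger_force: 24.9
```

Request:
{"fn": "step_arm", "kwargs": {"plan": "1 -0.0032 0 0.0038 0 0 0; 1 0 0 0 0 0 0"}}

```text
time: 8.42
tool_pos: [0.6348, -0.111, 0.0349]
tool_rot: [-0.502, 0.795, -0.182, -0.289]
force: [-0.3, -0.9, -1.4]
gripper_width: 0.0451
finger_force: 24.9
```

Request:
{"fn": "step_arm", "kwargs": {"plan": "1 -0.0032 0 0.0038 0 0 0; 1 0 0 0 0 0 0"}}

```text
time: 8.58
tool_pos: [0.6346, -0.1111, 0.0327]
tool_rot: [-0.502, 0.795, -0.182, -0.289]
force: [0.3, 0.1, -3.0]
gripper_width: 0.0449
finger_force: 24.9
```

Request:
{"fn": "step_arm", "kwargs": {"plan": "1 -0.0016 0 0.0019 0 0 0; 1 0 0 0 0 0 0"}}

```text
time: 8.75
tool_pos: [0.6346, -0.1112, 0.0316]
tool_rot: [-0.502, 0.795, -0.182, -0.289]
force: [-0.9, 0.1, -0.9]
gripper_width: 0.0452
finger_force: 24.9
```

Request:
{"fn": "step_arm", "kwargs": {"plan": "1 -0.0016 0 0.0019 0 0 0; 1 0 0 0 0 0 0"}}

```text
time: 8.92
tool_pos: [0.6346, -0.1112, 0.0305]
tool_rot: [-0.502, 0.795, -0.182, -0.289]
force: [-0.8, -0.7, -1.5]
gripper_width: 0.0449
finger_force: 24.9
```

Request:
{"fn": "step_arm", "kwargs": {"plan": "1 -0.0016 0 0.0019 0 0 0; 1 0 0 0 0 0 0"}}

```text
time: 9.08
tool_pos: [0.6347, -0.1112, 0.0303]
tool_rot: [-0.502, 0.794, -0.183, -0.29]
force: [-1.3, 0.0, 2.9]
gripper_width: 0.0446
finger_force: 24.9
```

Request:
{"fn": "step_arm", "kwargs": {"plan": "1 -0.0016 0 0.0019 0 0 0; 1 0 0 0 0 0 0"}}

```text
time: 9.25
tool_pos: [0.6348, -0.1112, 0.0302]
tool_rot: [-0.502, 0.794, -0.183, -0.29]
force: [-2.2, 1.6, 8.5]
gripper_width: 0.045
finger_force: 25.0
```

Run:
```python
from h import *
o=get_obs();print(o["tool_pos"],o["force"])
f=cam("top");W=f["W"];m=(np.hypot(W[...,0]-.64,W[...,1]+.1)<.06)&(W[...,2]>.05)&(f["range_z"]>0)
hsv=cv2.cvtColor(f["frame"],cv2.COLOR_BGR2HSV);w=m&(hsv[...,1]>80)
print(m.sum(),w.sum(),np.percentile(W[w][:,2],[5,50,95]) if w.sum() else 0)
cv2.imwrite("pics/t5.png",cv2.resize(f["frame"][220:400,330:530],None,fx=3,fy=3))
```

```text
[ 0.63480945 -0.11123412  0.03016935] [-2.23886121  1.55828275  8.50708055]
3894 1612 [0.08758221 0.79772796 0.82442946]
```

View pics/t5.png

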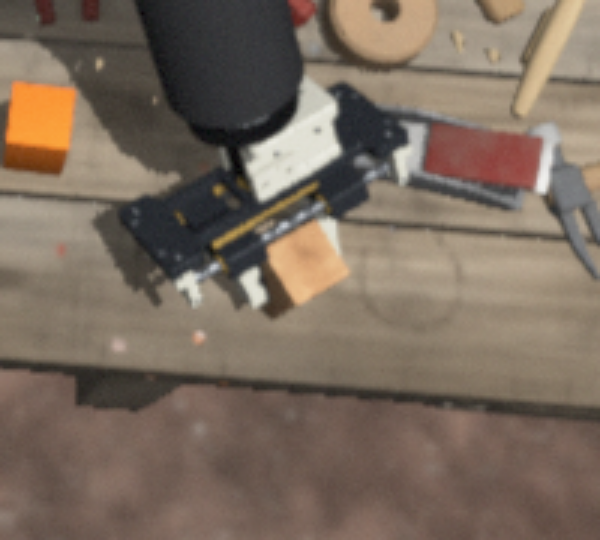

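The block is standing, its square top at (305,262) in the crop between the fingers. I'll ease the contact, open partly, and back out along the tool axis.

Request:
{"fn": "step_arm", "kwargs": {"plan": "1 0.0016 0 -0.0019 0 0 0; 0.25 0 0 0 0 0 0; 0.25 0 0 0 0 0 0; 0.25 0 0 0 0 0 0; 0.25 0 0 0 0 0 0; 0.25 0 0 0 0 0 0; 0.25 0 0 0 0 0 0; 0.25 0 0 0 0 0 0"}}

```text
time: 9.97
tool_pos: [0.6346, -0.1112, 0.0296]
tool_rot: [-0.502, 0.795, -0.182, -0.289]
force: [-0.8, 0.5, -0.8]
gripper_width: 0.0658
finger_force: 0.0
```

Request:
{"fn": "step_arm", "kwargs": {"plan": "0.25 0 0 -0.03 0 0 0; 0.25 0 0 -0.05 0 0 0; 0.25 0 0 -0.06 0 0 0; 0.25 0 0 -0.06 0 0 0; 0.25 0 0 -0.06 0 0 0; 0.25 0 0 -0.06 0 0 0"}}

```text
time: 10.47
tool_pos: [0.6705, -0.0356, 0.1295]
tool_rot: [-0.502, 0.795, -0.182, -0.289]
force: [1.0, -0.9, -0.9]
gripper_width: 0.0656
finger_force: 0.0
```

Run:
```python
from h import *
o=get_obs();print(o["time"],o["tool_pos"],np.round(o["joints"],2))
for n in("top","side"):
    f=cam(n);print(n,rect(f,(.64,-.1),.045,.08,.1))
```

```text
10.4667 [ 0.67050181 -0.03564626  0.12952186] [ 0.45  0.68 -0.04  0.41 -1.44 -1.08]
top (487, 637.3, -108.0, 44.9, 45.8, 64.1, 'z', np.float64(91.4))
side (292, 636.6, -108.1, 47.2, 49.4, 62.6, 'z', np.float64(89.7))
```

Run:
```python
from h import *
c=[.637,-.108]
print("over");s=rows(pose([*c,.17],-115.9,0),0.25)
print("down");s=rows(pose([*c,.06],-115.9,0),0.25,smax=.022,start=s)
```

```text
over
0.25 0.027 0 0.014 -0.0004 -0.0315 0.0004; 0.25 0.028 0 0.011 -0.0004 -0.0315 0.0004; 0.25 0.029 0 0.008 -0.0004 -0.0316 0.0004; 0.25 0.03 0 0.005 -0.0003 -0.0315 0.0004; 0.25 0.03 0 0.002 -0.0004 -0.0316 0.0003; 0.25 0.03 0.001 -0.001 -0.0003 -0.0315 0.0004; 0.25 0.03 0 -0.005 -0.0004 -0.0316 0.0003
down
0.25 0 0 0.046 0 0 0; 0.25 0 0 0.046 0 0 0; 0.25 0 0 0.046 0 0 0; 0.25 0 0 0.046 0 0 0; 0.25 0 0 0.046 0 0 0; 0.25 0.001 0 0.045 0 0 0
```

Request:
{"fn": "step_arm", "kwargs": {"plan": "0.2 0.027 0 0.012 -0.0004 -0.0315 0.0004; 0.2 0.028 0 0.01 -0.0004 -0.0315 0.0004; 0.2 0.029 0 0.007 -0.0004 -0.0316 0.0004; 0.2 0.03 0 0.004 -0.0003 -0.0315 0.0004; 0.2 0.03 0 0.001 -0.0004 -0.0316 0.0003; 0.2 0.03 0.001 -0.001 -0.0003 -0.0315 0.0004; 0.2 0.03 0 -0.005 -0.0004 -0.0316 0.0003; 0.2 0 0 0 0 0 0"}}

```text
time: 11.23
tool_pos: [0.6335, -0.1129, 0.1526]
tool_rot: [-0.527, 0.85, 0.002, 0.001]
force: [0.6, 1.7, 0.7]
gripper_width: 0.07
finger_force: 0.0
```

Run:
```python
from h import *
s=rows(pose([.637,-.108,.06],-115.9,0),0.2,smax=.024)
```

```text
0.2 -0.003 -0.001 0.056 0.0001 0.0002 -0.0005; 0.2 -0.003 0 0.056 0.0001 0.0002 -0.0005; 0.2 -0.003 -0.001 0.056 0.0001 0.0003 -0.0005; 0.2 -0.003 0 0.055 0.0001 0.0002 -0.0004; 0.2 -0.002 -0.001 0.056 0.0002 0.0003 -0.0005
```

Request:
{"fn": "step_arm", "kwargs": {"plan": "0.2 -0.003 -0.001 0.056 0.0001 0.0002 -0.0005; 0.2 -0.003 0 0.056 0.0001 0.0002 -0.0005; 0.2 -0.003 -0.001 0.056 0.0001 0.0003 -0.0005; 0.2 -0.003 0 0.055 0.0001 0.0002 -0.0004; 0.2 -0.002 -0.001 0.056 0.0002 0.0003 -0.0005; 0.2 0 0 0 0 0 0; 0.2 0 0 0 0 0 0"}}

```text
time: 11.82
tool_pos: [0.6365, -0.1055, 0.0372]
tool_rot: [-0.533, 0.846, -0.0, -0.006]
force: [0.0, 0.8, 1.3]
gripper_width: 0.0703
finger_force: 0.0
```

Run:
```python
from h import *
s=rows(pose([.637,-.108,.06],-115.9,0),0.2,smax=.024);o=get_obs();print(o["force"],R.from_quat(o["tool_rot"]).as_matrix()[:,2])
```

```text
0.2 0.005 -0.004 -0.01 0.0018 -0.0032 0.0016
[0.00204348 0.78826828 1.2738176 ] [-0.00939943 -0.00661854 -0.99993392]
```

Request:
{"fn": "step_arm", "kwargs": {"plan": "0.2 0.005 -0.004 -0.01 0.0018 -0.0032 0.0016; 0.2 0 0 0 0 0 0; 1 0 0 0 0 0 0; 1 0 0 0 0 0 0; 1 0 0 0 0 0 0; 1 0 0 0 0 0 0; 1 0 0 0 0 0 0; 1 0 0 0 0 0 0"}}

```text
time: 12.48
tool_pos: [0.6378, -0.108, 0.0422]
tool_rot: [-0.531, 0.848, -0.001, 0.001]
force: [-1.8, 0.7, 4.5]
gripper_width: 0.0447
finger_force: 25.0
```

Request:
{"fn": "step_arm", "kwargs": {"plan": "1 0 0 0 0 0 0; 1 0 0 0 0 0 0; 1 0 0 0 0 0 0"}}

```text
time: 12.73
tool_pos: [0.6379, -0.108, 0.0422]
tool_rot: [-0.531, 0.848, -0.001, 0.001]
force: [-2.7, 1.0, 6.0]
gripper_width: 0.0449
finger_force: 25.0
```

Run:
```python
from h import *
o=get_obs();r=R.from_quat(o["tool_rot"]);p=np.array(o["tool_pos"]);print(p,o["force"],r.as_matrix()[:,2],o["gripper_width"])
g=p-r.apply([0,0,.019])
f=cam("top");print(rect(f,(.637,-.108),.035,.08,.1))
print("up");s=rows((p+[0,0,.11],r),1,smax=.028)
L=pose([.4989,.2372,.17],-164.6,0)
print("carry");s=rows(L,1,start=s,smax=.028,rmax=4)
```

```text
[ 0.63788688 -0.1080024   0.04224192] [-2.73979977  0.95346112  6.04979769] [ 3.05055166e-03  5.20113169e-04 -9.99995212e-01] 0.044873418610556895
(47, 629.1, -101.5, 35.5, 6.2, 64.0, 'z', np.float64(90.6))
up
1 0 0 -0.069 0 0 0; 1 0 0 -0.069 0 0 0; 1 0 0 -0.068 0 0 0; 1 0 -0.001 -0.069 0 0 0
carry
1 -0.045 0.049 0 0 0.0001 0.0193; 1 -0.042 0.052 0 0 0.0001 0.0193; 1 -0.038 0.054 0 0 0.0001 0.0193; 1 -0.035 0.057 0 -0.0001 0.0001 0.0193; 1 -0.031 0.059 0 0 0.0001 0.0193; 1 -0.028 0.06 0 -0.0001 0 0.0193; 1 -0.024 0.062 0 0 0.0001 0.0193; 1 -0.02 0.063 0 -0.0001 0 0.0193
1 -0.017 0.064 0 0 0.0001 0.0193; 1 -0.013 0.065 0 -0.0001 0 0.0194; 1 -0.008 0.066 0.001 0 0.0001 0.0193; 1 -0.005 0.067 0 -0.0001 0 0.0194; 1 0 0.066 0.001 0 0.0001 0.0193; 1 0.003 0.067 0 -0.0001 0 0.0194
```

Request:
{"fn": "step_arm", "kwargs": {"plan": "1 0 0 -0.069 0 0 0; 1 0 0 -0.069 0 0 0; 1 0 0 -0.068 0 0 0; 1 0 -0.001 -0.069 0 0 0"}}

```text
time: 13.12
tool_pos: [0.6375, -0.1082, 0.1523]
tool_rot: [-0.53, 0.848, -0.0, 0.001]
force: [0.5, 0.3, -2.4]
gripper_width: 0.0448
finger_force: 25.0
```

Request:
{"fn": "step_arm", "kwargs": {"plan": "1 -0.045 0.049 0 0 0.0001 0.0193; 1 -0.042 0.052 0 0 0.0001 0.0193; 1 -0.038 0.054 0 0 0.0001 0.0193; 1 -0.035 0.057 0 -0.0001 0.0001 0.0193; 1 -0.031 0.059 0 0 0.0001 0.0193; 1 -0.028 0.06 0 -0.0001 0 0.0193; 1 -0.024 0.062 0 0 0.0001 0.0193; 1 -0.02 0.063 0 -0.0001 0 0.0193"}}

```text
time: 13.78
tool_pos: [0.5576, 0.09, 0.1512]
tool_rot: [-0.31, 0.951, -0.0, 0.0]
force: [-0.3, 0.4, -1.5]
gripper_width: 0.0448
finger_force: 25.0
```

Request:
{"fn": "step_arm", "kwargs": {"plan": "1 -0.017 0.064 0 0 0.0001 0.0193; 1 -0.013 0.065 0 -0.0001 0 0.0194; 1 -0.008 0.066 0.001 0 0.0001 0.0193; 1 -0.005 0.067 0 -0.0001 0 0.0194; 1 0 0.066 0.001 0 0.0001 0.0193; 1 0.003 0.067 0 -0.0001 0 0.0194; 1 0 0 0 0 0 0; 1 0 0 0 0 0 0"}}

```text
time: 14.45
tool_pos: [0.4985, 0.2384, 0.1504]
tool_rot: [-0.135, 0.991, 0.0, -0.0]
force: [-0.5, -0.4, -1.0]
gripper_width: 0.0451
finger_force: 25.0
```

Run:
```python
from h import *
o=get_obs();print(o["time"],o["tool_pos"],np.round(o["joints"],2),R.from_quat(o["tool_rot"]).as_matrix()[:,2])
L=pose([.4989,.2372,.17],-164.6,0);s=rows(L,1)
print("down");s=rows(pose([.4989,.2372,.085],-164.6,0),1,smax=.016)
```

```text
14.45 [0.49850756 0.23842372 0.15038962] [ 0.8   0.22 -0.37 -0.   -0.98 -2.1 ] [-3.57464471e-04 -3.32917544e-05 -9.99999936e-01]
1 0 -0.003 -0.002 0 -0.0001 0.0007
down
1 0 -0.001 0.035 0 0 0.0001; 1 0 0 0.035 0 0 0.0001; 1 0 -0.001 0.035 0 0 0.0001; 1 0 0 0.035 0 0 0.0001; 1 0 -0.001 0.035 0 -0.0001 0.0002; 1 0 0 0.036 0 0 0.0001
```

Request:
{"fn": "step_arm", "kwargs": {"plan": "1 0 -0.001 0.035 0 0 0.0001; 1 0 0 0.035 0 0 0.0001; 1 0 -0.001 0.035 0 0 0.0001; 1 0 0 0.035 0 0 0.0001; 1 0 -0.001 0.035 0 -0.0001 0.0002; 1 0 0 0.036 0 0 0.0001; 1 0 0 0 0 0 0; 1 0 0 0 0 0 0"}}

```text
time: 15.12
tool_pos: [0.4993, 0.235, 0.0658]
tool_rot: [-0.133, 0.991, -0.001, -0.001]
force: [-0.5, 0.1, -1.1]
gripper_width: 0.0447
finger_force: 25.0
```

Run:
```python
from h import *
o=get_obs();print(o["time"],o["tool_pos"],o["force"])
s=rows(pose([.4989,.2372,.085],-164.6,0),1)
s=rows(pose([.4989,.2372,.065],-164.6,0),1,smax=.006)
f=cam("side");cv2.imwrite("pics/s6.png",cv2.resize(f["frame"][220:360,220:400],None,fx=3,fy=3));print(rect(f,(.548,.251),.033,.08,.1),rect(f,(.602,.265),.033,.08,.1))
f=cam("top");print(rect(f,(.548,.251),.033,.08,.1),rect(f,(.602,.265),.033,.08,.1))
```

```text
15.1167 [0.49929462 0.23497568 0.06579124] [-0.54614693  0.07093879 -1.13072158]
1 -0.001 0.006 -0.001 -0.0003 -0.0005 -0.0009
1 0 0.001 0.012 -0.0001 -0.0001 -0.0002; 1 0 0.002 0.012 -0.0001 -0.0001 -0.0002; 1 0 0.001 0.013 -0.0001 -0.0001 -0.0003; 1 -0.001 0.002 0.012 0 -0.0002 -0.0002
(84, 568.8, 257.4, 21.7, 41.9, 34.4, 'z', np.float64(90.0)) (440, 601.3, 265.0, 46.4, 48.1, 13.1, 'z', np.float64(89.8))
None (350, 601.6, 265.2, 46.1, 45.8, 14.6, 'z', np.float64(91.1))
```

View pics/s6.png

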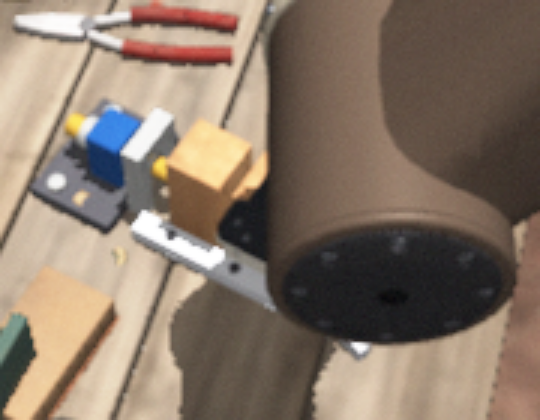

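The wrist hides the held block in the side view, and the inner blank at (210,165) in the crop is undisturbed. I'll correct 2.4 mm sideways, then descend in small steps watching the force.

Request:
{"fn": "step_arm", "kwargs": {"plan": "1 -0.001 0.006 -0.001 -0.0003 -0.0005 -0.0009; 1 0 0 0 0 0 0"}}

```text
time: 15.38
tool_pos: [0.4998, 0.2392, 0.0679]
tool_rot: [-0.134, 0.991, 0.001, 0.002]
force: [-0.1, 0.3, -1.3]
gripper_width: 0.0448
finger_force: 25.0
```

Request:
{"fn": "step_arm", "kwargs": {"plan": "1 0 0 0.012 0 0 0; 1 0 0 0.012 0 0 0; 1 0 0 0 0 0 0"}}

```text
time: 15.63
tool_pos: [0.4987, 0.2382, 0.0563]
tool_rot: [-0.134, 0.991, 0.0, 0.0]
force: [-0.3, -0.5, -2.2]
gripper_width: 0.045
finger_force: 25.0
```

Request:
{"fn": "step_arm", "kwargs": {"plan": "1 0 0 0.012 0 0 0; 1 0 0 0.008 0 0 0; 1 0 0 0 0 0 0"}}

```text
time: 15.88
tool_pos: [0.4988, 0.2382, 0.0483]
tool_rot: [-0.134, 0.991, 0.0, 0.0]
force: [-0.5, -0.4, -1.3]
gripper_width: 0.0451
finger_force: 25.0
```

Request:
{"fn": "step_arm", "kwargs": {"plan": "1 0 -0.001 0.008 0 0 0; 1 0 0 0 0 0 0"}}

```text
time: 16.05
tool_pos: [0.4992, 0.238, 0.0455]
tool_rot: [-0.134, 0.991, 0.0, 0.001]
force: [-0.4, 0.3, -1.4]
gripper_width: 0.045
finger_force: 25.0
```

Request:
{"fn": "step_arm", "kwargs": {"plan": "1 0 0 0.004 0 0 0; 1 0 0 0 0 0 0"}}

```text
time: 16.22
tool_pos: [0.4993, 0.2381, 0.0442]
tool_rot: [-0.134, 0.991, 0.001, 0.001]
force: [-0.1, 0.5, -0.8]
gripper_width: 0.0446
finger_force: 25.0
```

Request:
{"fn": "step_arm", "kwargs": {"plan": "1 0 0 0.003 0 0 0; 1 0 0 0 0 0 0"}}

```text
time: 16.38
tool_pos: [0.4993, 0.2382, 0.0432]
tool_rot: [-0.134, 0.991, 0.001, 0.001]
force: [-1.2, -0.6, -2.1]
gripper_width: 0.0451
finger_force: 25.0
```

Request:
{"fn": "step_arm", "kwargs": {"plan": "1 0 0 0.003 0 0 0; 1 0 0 0 0 0 0"}}

```text
time: 16.55
tool_pos: [0.4996, 0.2383, 0.0422]
tool_rot: [-0.134, 0.991, 0.001, 0.001]
force: [-0.1, -0.3, -1.0]
gripper_width: 0.0446
finger_force: 25.0
```

Request:
{"fn": "step_arm", "kwargs": {"plan": "1 0 0 0.003 0 0 0; 1 0 0 0 0 0 0"}}

```text
time: 16.72
tool_pos: [0.4996, 0.2384, 0.0421]
tool_rot: [-0.135, 0.991, 0.001, 0.001]
force: [-5.1, -0.6, 11.9]
gripper_width: 0.0445
finger_force: 25.0
```

Request:
{"fn": "step_arm", "kwargs": {"plan": "1 0 0 -0.003 0 0 0; 0.2 0 0 0 0 0 0; 0.2 0 0 0 0 0 0; 0.2 0 0 0 0 0 0; 0.2 0 0 0 0 0 0; 0.2 0 0 0 0 0 0; 0.2 0 0 0 0 0 0; 0.2 0 0 0 0 0 0"}}

```text
time: 17.38
tool_pos: [0.4994, 0.2381, 0.042]
tool_rot: [-0.134, 0.991, 0.001, 0.001]
force: [0.0, -0.1, 0.4]
gripper_width: 0.0701
finger_force: 0.0
```

Request:
{"fn": "step_arm", "kwargs": {"plan": "0.2 0 0 -0.03 0 0 0; 0.2 0 0 -0.05 0 0 0; 0.2 0 0 -0.05 0 0 0; 0.2 0 0 -0.05 0 0 0; 0.2 0 0 -0.02 0 0 0; 0.2 0 0 0 0 0 0; 0.2 0 0 0 0 0 0"}}

```text
time: 17.97
tool_pos: [0.4991, 0.2381, 0.1218]
tool_rot: [-0.134, 0.991, 0.001, 0.001]
force: [0.7, 0.2, -0.3]
gripper_width: 0.0698
finger_force: 0.0
```

Run:
```python
from h import *
o=get_obs();print(o["time"],o["tool_pos"],o["force"],o["gripper_width"])
# tilt 10 deg toward +lane x; tip behind rear face
for z,b in((.125,.075),):
    P=pose([.4989-.9646*b,.2372-.264*b,z],-164.6,-10,d=0);print("back");s=rows(P,1)
    P=pose([.4989-.9646*b,.2372-.264*b,.035],-164.6,-10,d=0);print("down");s=rows(P,1,smax=.024,start=s)
f=cam("top");W=f["W"]
for c in((.4989,.2372),(.548,.251),(.602,.265)):print(rect(f,c,.034,.08,.095))
```

```text
17.9667 [0.49909077 0.23806793 0.12182936] [ 0.65240631  0.20005457 -0.32376071] 0.06982486281334034
back
1 0.063 -0.001 -0.003 0.0002 -0.0183 0; 1 0.063 0 -0.006 0.0002 -0.0183 0; 1 0.062 -0.001 -0.01 0.0001 -0.0182 0
down
1 0.01 0 0.055 0 0 0; 1 0.01 0 0.055 0 0 0; 1 0.009 0 0.056 0 0 0; 1 0.01 0 0.055 0 0 0
(123, 482.6, 234.5, 22.3, 41.7, 30.1, 'z', np.float64(90.6))
None
(323, 601.9, 265.0, 45.4, 46.5, 13.4, 'z', np.float64(91.1))
```

Request:
{"fn": "step_arm", "kwargs": {"plan": "1 0.063 -0.001 -0.003 0.0002 -0.0183 0; 1 0.063 0 -0.006 0.0002 -0.0183 0; 1 0.062 -0.001 -0.01 0.0001 -0.0182 0; 1 0 0 0 0 0 0; 1 0 0 0 0 0 0; 1 0 0 0 0 0 0; 1 0 0 0 0 0 0; 1 0 0 0 0 0 0"}}

```text
time: 18.68
tool_pos: [0.4275, 0.218, 0.1251]
tool_rot: [-0.133, 0.987, 0.011, 0.086]
force: [-0.2, 0.4, -0.7]
gripper_width: 0.0224
finger_force: 0.0
```

Request:
{"fn": "step_arm", "kwargs": {"plan": "1 0 0 0 0 0 0; 1 0 0 0 0 0 0; 1 0 0 0 0 0 0; 1 0 0 0 0 0 0; 1 0 0 0 0 0 0; 1 0 0 0 0 0 0; 1 0 0 0 0 0 0"}}

```text
time: 19.27
tool_pos: [0.4266, 0.2172, 0.1252]
tool_rot: [-0.134, 0.987, 0.011, 0.086]
force: [-0.7, 0.2, 0.1]
gripper_width: 0.0005
finger_force: 0.0
```

Run:
```python
from h import *
o=get_obs();print(o["time"],o["tool_pos"],np.round(o["joints"],2),o["gripper_width"],R.from_quat(o["tool_rot"]).as_matrix()[:,2])
b=.075
s=rows(pose([.4989-.9646*b,.2372-.264*b,.035],-164.6,-10,d=0),1,smax=.024)
for n in("top","side"):
    f=cam(n)
    for c in((.4989,.2372),(.548,.251),(.602,.265)):print(rect(f,c,.028,.08,.1))
cv2.imwrite("pics/t7.png",cv2.resize(cam("top")["frame"][190:320,220:340],None,fx=4,fy=4))
```

```text
19.2667 [0.42660773 0.21719508 0.12521059] [ 0.97  0.03 -0.76  0.18 -0.66 -2.42] 0.0005414892081011511 [ 0.1672435   0.04566193 -0.98485766]
1 0.01 0 0.056 0 0 0; 1 0.01 0 0.055 0 0 0; 1 0.01 0 0.056 -0.0001 0 0; 1 0.009 0.001 0.055 0 -0.0001 0.0001
(443, 499.2, 237.8, 45.4, 45.5, 16.5, 'z', np.float64(91.3))
(435, 545.9, 250.0, 50.9, 45.2, 14.9, 'z', np.float64(91.0))
(419, 601.6, 265.2, 46.4, 45.1, 13.3, 'z', np.float64(91.1))
(382, 500.9, 239.3, 41.1, 46.4, 14.8, 'z', np.float64(89.8))
(420, 548.1, 251.0, 46.2, 46.8, 14.4, 'z', np.float64(89.9))
(407, 601.2, 265.2, 46.1, 46.8, 12.0, 'z', np.float64(90.0))
```

View pics/t7.png

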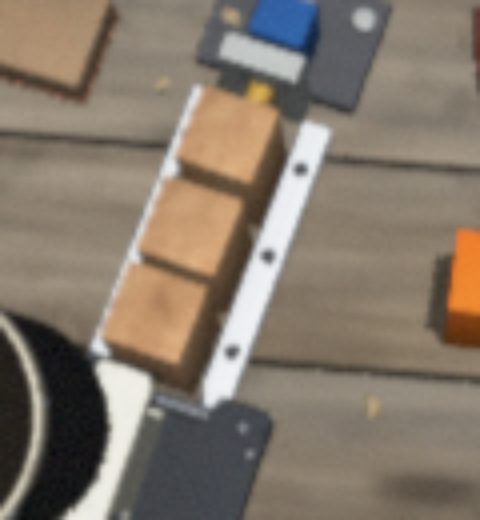

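The top crop shows all three blanks upright in the lane, tops at (225,125), (190,225) and (155,310), with the gripper behind at lower left. I'll lower the closed fingers and push.

Request:
{"fn": "step_arm", "kwargs": {"plan": "1 0.01 0 0.056 0 0 0; 1 0.01 0 0.055 0 0 0; 1 0.01 0 0.056 -0.0001 0 0; 1 0.009 0.001 0.055 0 0 0; 1 0 0 0 0 0 0; 1 0 0 0 0 0 0"}}

```text
time: 19.92
tool_pos: [0.426, 0.2165, 0.0343]
tool_rot: [-0.134, 0.987, 0.01, 0.085]
force: [0.7, 1.1, 0.2]
gripper_width: 0.0008
finger_force: 0.0
```

Run:
```python
from h import *
o=get_obs();print(o["tool_pos"],o["force"])
b=.045
s=rows(pose([.4989-.9646*b,.2372-.264*b,.035],-164.6,-10,d=0),1,smax=.006)
```

```text
[0.42602632 0.21645957 0.03434392] [0.72699179 1.07043245 0.23128689]
1 -0.013 0 0.002 -0.0001 -0.0001 0.0001; 1 -0.013 0 0.002 -0.0001 -0.0002 0; 1 -0.013 0 0.002 -0.0002 -0.0001 0.0001; 1 -0.012 0.001 0.002 -0.0001 -0.0002 0; 1 -0.013 0 0.002 -0.0002 -0.0001 0.0001; 1 -0.012 0.001 0.002 -0.0001 -0.0002 0
```

Request:
{"fn": "step_arm", "kwargs": {"plan": "1 -0.013 0 0.002 0 0 0; 1 -0.013 0 0.002 0 0 0; 1 -0.013 0 0.002 0 0 0; 1 -0.012 0 0.002 0 0 0; 1 -0.013 0 0.002 0 0 0; 1 -0.012 0.001 0.002 0 0 0; 1 0 0 0 0 0 0"}}

```text
time: 20.5
tool_pos: [0.4572, 0.2269, 0.0359]
tool_rot: [-0.134, 0.987, 0.012, 0.087]
force: [-0.3, 0.3, 0.6]
gripper_width: 0.0008
finger_force: 0.0
```

Request:
{"fn": "step_arm", "kwargs": {"plan": "1 -0.005 0 0.001 0 0 0; 1 -0.005 0 0.001 0 0 0; 1 -0.005 0 0.001 0 0 0; 1 -0.005 0 0.001 0 0 0; 1 -0.005 0 0.001 0 0 0; 1 -0.005 0 0.001 0 0 0; 1 -0.005 0 0.001 0 0 0; 1 -0.005 0 0.001 0 0 0"}}

```text
time: 21.17
tool_pos: [0.4718, 0.2304, 0.0351]
tool_rot: [-0.134, 0.987, 0.011, 0.086]
force: [-0.6, -0.0, 1.5]
gripper_width: 0.0006
finger_force: 0.6
```

```bash
cat > q.py <<'E'
from h import *
o=get_obs();p=np.array(o["tool_pos"]);d=np.array([.9646,.264]);F=np.array(o["force"])
q=p[:2]-[.4989,.2372]
print(round(o["time"],2),"along",(q@d*1e3).round(1),"lat",((q@[-.264,.9646])*1e3).round(1),"z",p[2].round(4),"F along/lat/z",(F[:2]@d).round(1),(F[:2]@[-.264,.9646]).round(1),F[2].round(1))
import sys
if len(sys.argv)>1:
  for n in("top","side"):
    f=cam(n); a=np.array([.640,.281])-.0
    for s in(.025,.0,-.03,-.06,-.08,-.1): pass
    W=f["W"].reshape(-1,3);W=W[(f["range_z"].ravel()>0)&(W[:,2]>.083)&(W[:,2]<.096)&(abs((W[:,:2]-[.4989,.2372])@[-.264,.9646])<.035)]
    l=np.sort((W[:,:2]-[.4989,.2372])@d)*1e3; l=l[(l>-40)&(l<160)]; g=np.where(np.diff(l)>2)[0]
    print(n,"top extents",l[0].round(1),l[-1].round(1),"gaps",[(l[i].round(1),l[i+1].round(1)) for i in g],"z",np.percentile(W[:,2],[2,50,98]).round(4))
E
python3 q.py x
```

```text
21.17 along -27.9 lat 0.5 z 0.0351 F along/lat/z -0.6 0.1 1.5
top top extents 5.2 151.8 gaps [(np.float64(74.2), np.float64(83.4)), (np.float64(129.2), np.float64(151.8))] z [0.0843 0.0911 0.0947]
side top extents -33.1 129.0 gaps [(np.float64(-33.1), np.float64(1.8)), (np.float64(1.8), np.float64(3.8)), (np.float64(75.0), np.float64(83.3))] z [0.0839 0.09   0.0947]
```

Request:
{"fn": "step_arm", "kwargs": {"plan": "1 -0.005 0 0.001 0 0 0; 1 -0.005 0 0.001 0 0 0; 1 -0.005 0 0.001 0 0 0; 1 -0.005 0 0.001 0 0 0; 1 -0.005 0 0.001 0 0 0; 1 -0.005 0 0.001 0 0 0; 1 -0.005 0 0.001 0 0 0; 1 0 0 0 0 0 0"}}

```text
time: 21.93
tool_pos: [0.4859, 0.2344, 0.0348]
tool_rot: [-0.134, 0.987, 0.012, 0.086]
force: [-0.1, -1.1, -0.0]
gripper_width: 0.0002
finger_force: 0.2
```

```bash
python3 q.py x
```

```text
21.93 along -13.3 lat 0.7 z 0.0348 F along/lat/z -0.4 -1.1 -0.0
top top extents 20.8 150.2 gaps [(np.float64(133.8), np.float64(150.2))] z [0.0847 0.0912 0.0949]
side top extents -35.8 133.7 gaps [(np.float64(-35.8), np.float64(-33.0)), (np.float64(-33.0), np.float64(-30.5)), (np.float64(-30.5), np.float64(-28.2)), (np.float64(-26.8), np.float64(16.8)), (np.float64(17.8), np.float64(21.2))] z [0.0836 0.09   0.0945]
```

Request:
{"fn": "step_arm", "kwargs": {"plan": "1 -0.004 0 0.001 0 0 0; 1 -0.004 0 0.001 0 0 0; 1 -0.004 0 0.001 0 0 0; 1 -0.004 0 0.001 0 0 0; 1 0 0 0 0 0 0"}}

```text
time: 22.45
tool_pos: [0.4912, 0.2351, 0.0341]
tool_rot: [-0.133, 0.987, 0.011, 0.085]
force: [-7.0, -1.3, 4.4]
gripper_width: 0.0002
finger_force: 3.1
```

```bash
python3 q.py x
```

```text
22.45 along -8.0 lat -0.0 z 0.0341 F along/lat/z -7.1 0.6 4.4
top top extents 26.6 138.7 gaps [] z [0.0855 0.091  0.0951]
side top extents -30.8 138.0 gaps [(np.float64(-30.8), np.float64(-26.7)), (np.float64(-26.7), np.float64(-23.6)), (np.float64(-23.6), np.float64(-18.9)), (np.float64(-18.9), np.float64(2.5)), (np.float64(4.4), np.float64(20.8)), (np.float64(20.8), np.float64(23.2)), (np.float64(23.2), np.float64(25.5))] z [0.0839 0.09   0.0946]
```

Request:
{"fn": "step_arm", "kwargs": {"plan": "1 -0.004 0 0 0 0 0; 1 -0.004 0 0 0 0 0; 1 -0.004 0 0 0 0 0; 1 0 0 0 0 0 0"}}

```text
time: 22.88
tool_pos: [0.4952, 0.2357, 0.0342]
tool_rot: [-0.133, 0.987, 0.01, 0.085]
force: [-5.5, -1.2, -0.5]
gripper_width: 0.0004
finger_force: 2.9
```

Request:
{"fn": "step_arm", "kwargs": {"plan": "1 -0.004 0 0 0 0 0; 1 -0.004 0 0 0 0 0; 1 0 0 0 0 0 0"}}

```text
time: 23.13
tool_pos: [0.4978, 0.2362, 0.0344]
tool_rot: [-0.133, 0.987, 0.01, 0.084]
force: [-6.8, -1.3, -2.1]
gripper_width: 0.0007
finger_force: 3.5
```

```bash
python3 q.py x
```

```text
23.13 along -1.3 lat -0.7 z 0.0344 F along/lat/z -6.9 0.5 -2.1
top top extents 34.2 151.4 gaps [(np.float64(146.7), np.float64(151.4))] z [0.0847 0.0911 0.0949]
side top extents -23.6 145.0 gaps [(np.float64(-23.6), np.float64(-18.3)), (np.float64(-18.3), np.float64(-13.9)), (np.float64(-13.9), np.float64(28.9)), (np.float64(30.1), np.float64(33.0))] z [0.0836 0.0901 0.0947]
```

Request:
{"fn": "step_arm", "kwargs": {"plan": "1 -0.004 0 0.001 0 0 0; 1 -0.003 0 0 0 0 0; 1 0 0 0 0 0 0"}}

```text
time: 23.48
tool_pos: [0.5003, 0.2367, 0.0343]
tool_rot: [-0.133, 0.987, 0.01, 0.084]
force: [-8.8, -1.6, -1.9]
gripper_width: 0.0004
finger_force: 3.9
```

Request:
{"fn": "step_arm", "kwargs": {"plan": "1 -0.003 0 0.001 0 0 0; 1 -0.002 0 0 0 0 0; 1 0 0 0 0 0 0"}}

```text
time: 23.73
tool_pos: [0.502, 0.2371, 0.0342]
tool_rot: [-0.133, 0.987, 0.01, 0.084]
force: [-8.1, -1.5, -1.4]
gripper_width: 0.0006
finger_force: 4.1
```

```bash
python3 q.py x
```

```text
23.73 along 3.0 lat -0.9 z 0.0342 F along/lat/z -8.2 0.7 -1.4
top top extents 39.1 150.0 gaps [] z [0.0846 0.0912 0.095 ]
side top extents -18.6 148.9 gaps [(np.float64(-18.6), np.float64(-16.6)), (np.float64(-16.6), np.float64(-14.0)), (np.float64(-14.0), np.float64(-2.7)), (np.float64(-2.7), np.float64(14.8)), (np.float64(14.8), np.float64(33.4)), (np.float64(33.4), np.float64(35.5))] z [0.0836 0.0899 0.0947]
```

Request:
{"fn": "step_arm", "kwargs": {"plan": "1 -0.002 0 0 0 0 0; 1 -0.002 0 0 0 0 0; 1 0 0 0 0 0 0"}}

```text
time: 24.08
tool_pos: [0.5033, 0.2372, 0.0343]
tool_rot: [-0.133, 0.988, 0.01, 0.084]
force: [-8.2, -1.6, -2.2]
gripper_width: 0.0003
finger_force: 4.4
```

Request:
{"fn": "step_arm", "kwargs": {"plan": "1 -0.002 0 0 0 0 0; 1 -0.002 0 0 0 0 0; 1 0 0 0 0 0 0"}}

```text
time: 24.33
tool_pos: [0.504, 0.2371, 0.0342]
tool_rot: [-0.133, 0.988, 0.009, 0.083]
force: [-14.0, -2.4, 1.1]
gripper_width: 0.0006
finger_force: 6.6
```

Request:
{"fn": "step_arm", "kwargs": {"plan": "1 -0.002 0 0 0 0 0; 1 0 0 0 0 0 0; 1 0 0 0 0 0 0"}}

```text
time: 24.58
tool_pos: [0.5041, 0.237, 0.0342]
tool_rot: [-0.133, 0.988, 0.009, 0.083]
force: [-17.7, -0.2, 3.2]
gripper_width: 0.0009
finger_force: 8.6
```

Request:
{"fn": "step_arm", "kwargs": {"plan": "1 -0.002 0 0 0 0 0; 1 0 0 0 0 0 0; 1 0 0 0 0 0 0"}}

```text
time: 24.83
tool_pos: [0.5042, 0.2369, 0.0342]
tool_rot: [-0.133, 0.988, 0.009, 0.082]
force: [-23.1, -0.2, 5.8]
gripper_width: 0.0002
finger_force: 10.9
```

```bash
python3 q.py x
python3 - <<'E'
from h import *
f=cam("side");g=cam("top")
a=cv2.resize(f["frame"][230:340,220:350],(400,340));b=cv2.resize(g["frame"][180:290,230:340],(340,340))
cv2.imwrite("pics/f8.png",np.hstack([a,b]))
E
```

```text
24.83 along 5.0 lat -1.7 z 0.0342 F along/lat/z -22.3 5.9 5.8
top top extents 43.4 159.0 gaps [(np.float64(151.7), np.float64(159.0))] z [0.0848 0.0912 0.095 ]
side top extents -18.0 151.1 gaps [(np.float64(-16.1), np.float64(-11.8)), (np.float64(-8.9), np.float64(19.3)), (np.float64(19.3), np.float64(35.9))] z [0.0839 0.0899 0.0947]
```

View pics/f8.png

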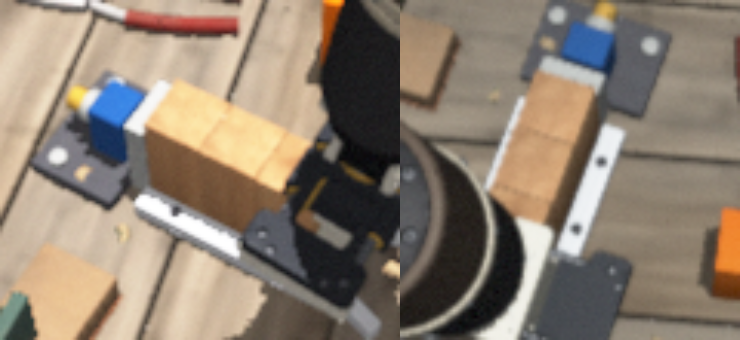

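Both views show the three blanks tight together and upright, and the first is flush against the stop posts at about (150,130) on the left and (570,75) on the right. Push force is about 23 N and climbs steeply with almost no motion, which means a hard stop. I'll check it stays steady, then hand in.

Request:
{"fn": "step_arm", "kwargs": {"plan": "1 0 0 0 0 0 0; 1 0 0 0 0 0 0; 1 0 0 0 0 0 0; 1 0 0 0 0 0 0; 1 0 0 0 0 0 0; 1 0 0 0 0 0 0; 1 0 0 0 0 0 0; 1 0 0 0 0 0 0"}}

```text
time: 25.7
tool_pos: [0.5042, 0.2369, 0.0342]
tool_rot: [-0.133, 0.988, 0.009, 0.082]
force: [-22.4, 0.0, 5.8]
gripper_width: 0.0004
finger_force: 10.8
```

```bash
python3 q.py x
```

```text
25.7 along 5.0 lat -1.7 z 0.0342 F along/lat/z -21.6 5.9 5.8
top top extents 43.3 155.3 gaps [(np.float64(152.3), np.float64(155.3))] z [0.0846 0.0911 0.0949]
side top extents -18.1 151.4 gaps [(np.float64(-18.1), np.float64(-13.8)), (np.float64(-13.8), np.float64(-11.6)), (np.float64(-11.6), np.float64(-7.4)), (np.float64(-7.4), np.float64(35.2)), (np.float64(36.1), np.float64(38.5))] z [0.0836 0.0899 0.0944]
```

```bash
python3 -c "
from rig import *
print(close_job())"
```

```text
the job is handed in; nothing more can be done
None
```

The job is handed in: the fallen blank stands third in the lane, and the arm holds all three upright against the stop posts with a steady push of about 22 N.

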